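Register a relay-board carrier on the two dowels of a test stand and bolt it

TASK

Mount the relay-board carrier on the test stand: lower it gently over both dowels at once, large hole over the thick dowel and small hole over the thin one, until it lies flat on the rests, without letting it drop. Then push the stand's sliding bolt fully home through the carrier's lug, and leave the carrier mounted. Do not shift the supply board, the transformer or the screwdriver.

Things in the scene. Friction and masses are not known exactly. Their poses are not given: they have to be found in the camera images.
- carrier: Relay-board carrier, loose, 0.4 to 0.65 kg: steel plate 100 x 180 x 6 mm (x, y, z) with a brown circuit board and an upright heat sink on it; other components stay below 26 mm. Origin: centre of its underside, z up. Starts flat on the table to the left or right of the stand, with the supply board on the other side. Mounted, it has the stand's x, y and yaw, underside 30 mm above the table.
- heat_sink (a point): Top centre of the aluminium heat sink, the part to hold: an upright slab 14 mm thick in carrier x, 70 mm long in y, in the middle of the carrier; its top is 65 mm above the underside and both faces are free from 27 mm up.
- hole_large (a point): Centre of the carrier's large through hole, 17 mm diameter, at its underside; at carrier (0, 70, 0) mm.
- hole_small (a point): Centre of the carrier's small through hole, 12 mm diameter, at its underside; at carrier (0, -70, 0) mm.
- lug_hole (a point): Centre of the 15 mm hole (along x) for the bolt in the carrier's upright steel lug; at carrier (-45, -45, 20) mm. The lug is 8 mm thick in x, 30 mm wide in y, its top 34 mm above the underside.
- stand: Test stand, fixed: grey-painted base 110 x 200 x 12 mm with a tongue for the bolt reaching to x -152 mm at y -70 to -20 mm. Origin: on the table midway between the dowels, z up; its x points away from the robot, yawed up to 0.35 rad. Two dark steel rests, 80 x 34 mm, tops 30 mm above the table, carry the dowels. The bolt's dark bearing block is at x -73 to -57, y -62 to -28, up to z 66 mm.
- dowel_thick (a point): Foot of the thick steel dowel on the top of its rest, at stand (0, 70, 30) mm; where hole_large must come. The dowel is 15 mm in diameter and stands 22 mm above the rest, its last 10 mm a cone.
- dowel_thin (a point): Foot of the thin steel dowel on the top of its rest, at stand (0, -70, 30) mm; where hole_small must come. The dowel is 10 mm in diameter and stands 22 mm above the rest, its last 10 mm a cone.
- bolt (a joint): Travel of the sliding bolt along the stand's +x, in m: 0 withdrawn, 0.045 fully home at its stop; starts at 0 to 0.012, clear of the carrier's way down. A steel rod 10 mm in diameter with a tapered tip, at stand y -45, z 50 mm; it slides with about 2 N and stays where it is left.
- bolt_tab (a point): Middle of the near face of the bolt's upright dark steel push tab, 80 mm above the table, at stand x -129 mm when the bolt is at 0; it moves with the bolt. The tab is 8 mm thick in x, 36 mm wide in y, from 40 to 96 mm above the table. Push it towards the stand's +x.
- supply_board: Bystander: shorter steel carrier 90 x 130 x 6 mm with a cream block 38 mm high on it, two 12 mm holes 100 mm apart, no lug. Origin: centre of its underside. It does not belong on the stand.
- transformer: Bystander: dark transformer with copper winding, 70 x 90 x 58 mm, 1.6 kg. Origin: centre of its underside.
- screwdriver: Bystander: screwdriver 190 mm long, black handle, lying along its x; origin under its middle.

How it is judged:
By the outcome, as a careful person would: the job done as asked, in the order asked, and still so for the second after the job is handed in, with the robot touching nothing.
It also fails if it takes over 54 s, if anything falls off the work surface, if the arm or the gripper's body presses on something with over 40 N, if the wrist force passes 120 N, or if a joint passes its speed limit or range.

ROBOT

A 6-joint arm with a two-finger parallel gripper is mounted at the origin on the work surface. World frame = base frame: x ahead of the robot, y to its left, z up, the work surface at z = 0. Lengths are in mm, angles in rad, forces in N, time in s.
With the tool pointing down it reaches from about 350 to 975 mm from the base axis. Payload 7.1 kg.
Tool frame: the origin (TCP) lies midway between the tips of the shut fingers; the grasp point (between the pads) lies 19 mm behind it (ctrl.grasp_offset is the distance from the TCP to the grasp point, in mm); z points along the fingers, y is the line along which they close (so a half turn about z gives the same grasp; the last joint's range is limited). The gripper opens to 88 mm and grips with 3 to 60 N. Pads are 20 mm wide; open, the fingers measure 115 mm over their backs; the gripper's body (75 mm by 178 mm) begins 61 mm behind the grasp point.
Start: joints at [1.108, 0.423, 1.63, -0, 1.089, -0.019], TCP at [268.326, 564.451, 200.375] pointing down, gripper open.
Joint ranges: [-3, 3], [-0.9, 2.11], [0.09, 2.58], [-1.31, 4.45], [0.11, 2.69], [-2.54, 2.54]. Speed limits (rad/s): [2.39, 2.39, 3.01, 3.14, 3.14, 3.14].

INTERFACE

Orientations are given as a rotation vector (axis times angle).
In Python, from workcell import ctrl gives the robot as it stands. The module is installed in compiled form; this text tells all that it offers.
- The arm moves only by the tool servo_tool, never from a script. Its argument "rows" is a list of rows, each a list of 7 numbers: the turn, a rotation vector about the tool's x, y, z as a fraction of full scale, then the shift along the tool's x, y, z as a fraction of full scale, then the finger opening in mm, from 0 to 87.8. A call has 1 to 10 rows; each row is the pose to reach, as a shift and turn from the pose commanded when the call began, along the tool's axes at that moment; what a row does not reach only later rows make up. Full scale, the value 1, is 20 cm for a shift and 1.5 rad for a turn. A row lasts 1/8 s, in which the tool goes at most 62.5 mm and 10.7 degrees, less where a joint would pass 70% of its speed; a pose out of reach is approached as far as the arm can. A call with a number of a shift or a turn outside -1 to 1 is refused whole. A call with a gripper value outside its range is refused whole. The fingers move at their own pace and stop on an object; the grip force is fixed at half the most. Time passes only in rows, so rows that repeat a pose let the fingers close. It gives the time, the measured TCP pose, the force, the opening and the grip force at its end, in the units of the state.
- ctrl.get_obs(): the state, without advancing time (a new reading comes with each control period).
- ctrl.get_image(name): name is "scene" or "side" or "wrist"; returns (picture, depth): 420x560x3 uint8, red, green, blue; 420x560 float32, mm along the optical axis (not along the pixel's ray), 0 where there is no reading.
- ctrl.camera_info(name): a dict with "intrinsics" (3x3 intrinsics, pixels), "k1" (the pictures are not rectified: a ray, as slopes to the right and down, at radius r is drawn at 1 + k1 r^2 times it, then the intrinsics apply), "R" (3x3) and "t" (3): a world point X has camera coordinates R X + t. Camera axes: x right, y down, z forward; pixel columns grow to the right and rows downward; lengths in mm; the calibration is good to about 2 mm. A picture is of the moment at which its call begins: read the wrist's pose just before it. camera_info takes no time and is no camera call; for the wrist camera it gives the pose at the moment of the call.
- ctrl.close_job(): hands the job in; it is judged then, once.
The state is a dict: "t": time; "qpos": joint angles; "qvel": joint speeds; "joint_torque": joint torques, N m; "ee_pos": TCP position; "orientation": TCP orientation; "ft_force": force on the tool from outside, world axes, zero at the start; "moment": the same for the moment, N m; "width": finger opening in mm; "grasp_force": force on a finger pad.
Only numpy, scipy, OpenCV 4.12 (cv2) and the standard library are available. Lean on these libraries where they do the work, as an engineer would, in place of code of your own. Each camera call takes 0.05 s, during which the arm holds its last target. There are 200 camera calls.

## Working session

There is one attempt and no reset: what is moved stays moved. The work goes in short steps, Python scripts to look and compute and a tool call to move; the robot and the scene stay as the last step left them, time stands still between calls to the robot, and variables do not carry over. Pictures are saved under pics/ and viewed, at most 10 in all, crops included, and the job is handed in when it is done.

Besides the shell and the picture viewer there is one more tool, called after ">>>" as name(argument=value, ...), one argument or row to a line, values as JSON. servo_tool: Moves the arm, as the interface text tells. Its arguments: {"type":"object","properties":{"rows":{"type":"array","items":{"type":"array","items":{"type":"number"}}}},"required":["rows"]}

```bash
mkdir -p pics; cat > h.py <<'E'
import numpy as np, cv2
from workcell import ctrl
from scipy.spatial.transform import Rotation as Rn
def snap(n,f=None):
    ci=ctrl.camera_info(n); p,d=ctrl.get_image(n)
    if f: cv2.imwrite('pics/'+f,cv2.cvtColor(p,cv2.COLOR_RGB2BGR))
    return ci,p,d
def cloud(ci,d):
    K=np.array(ci["intrinsics"],float);k1=ci["k1"]
    v,u=np.mgrid[:d.shape[0],:d.shape[1]].astype(float)
    xy=cv2.undistortPoints(np.stack([u.ravel(),v.ravel()],1)[:,None],K,np.array([k1,0,0,0.]))[:,0]
    X=np.c_[xy,np.ones(len(xy))]*d.reshape(-1,1)
    R=np.array(ci["R"]);t=np.array(ci["t"])
    return ((X-t)@R).reshape(d.shape+(3,))
def proj(ci,P):
    R=np.array(ci["R"]);t=np.array(ci["t"])
    return cv2.projectPoints((np.atleast_2d(P)@R.T+t).astype(float),np.zeros(3),np.zeros(3),np.array(ci["intrinsics"],float),np.array([ci["k1"],0,0,0.]))[0][:,0]
def rel(pos,yaw_axis_R=None):
    "pos -> fraction shift in tool axes"
    o=ctrl.get_obs();R=Rn.from_rotvec(o["orientation"]).as_matrix()
    return R.T@(np.array(pos)-o["ee_pos"])/200
E
python3 - <<'E'
from h import *
o=ctrl.get_obs();print(o);print(ctrl.grasp_offset,Rn.from_rotvec(o["orientation"]).as_matrix().round(3))
for n in("scene","side"):
    ci,p,d=snap(n,n+'0.png');C=cloud(ci,d);np.savez(n+'0.npz',C=C,p=p)
    print(n,-np.array(ci["R"]).T@ci["t"],np.array(ci["R"])[2])
E
```

```text
{'t': 0.0, 'qpos': array([ 1.10799828e+00,  4.23861565e-01,  1.63071281e+00, -1.01415157e-05,
        1.08860047e+00, -1.89702732e-02]), 'qvel': array([-0.00129182,  0.00183839, -0.00082447,  0.00133374, -0.00217426,
       -0.00050872]), 'joint_torque': array([-4.02319085e-03, -5.44641852e+01, -2.73655897e+01,  6.40942482e-02,
        2.29483692e-02, -8.74403918e-05]), 'ee_pos': array([268.06467421, 563.91780595, 199.57983014]), 'orientation': array([-6.91366473e-01, -3.06419554e+00,  2.41662911e-03]), 'ft_force': array([-1.11059493, -0.60761679,  0.34874358]), 'moment': array([ 0.02412225,  0.00954932, -0.01726392]), 'grasp_force': 0.0, 'width': 87.64159837128464}
18.700000000000003 [[-0.903  0.429 -0.001]
 [ 0.429  0.903 -0.001]
 [ 0.    -0.002 -1.   ]]
scene [945.76433827 579.29679326 780.96226927] [-0.43058345 -0.57096119 -0.69900015]
side [ 219.85141896 -756.29731263  881.75063301] [ 0.2616397   0.65431737 -0.70951635]
```

View pics/scene0.png

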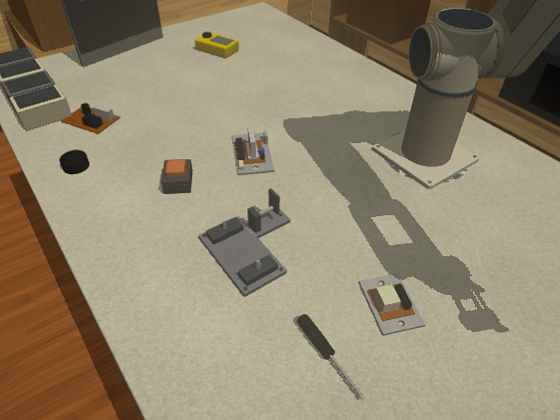

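View pics/side0.png

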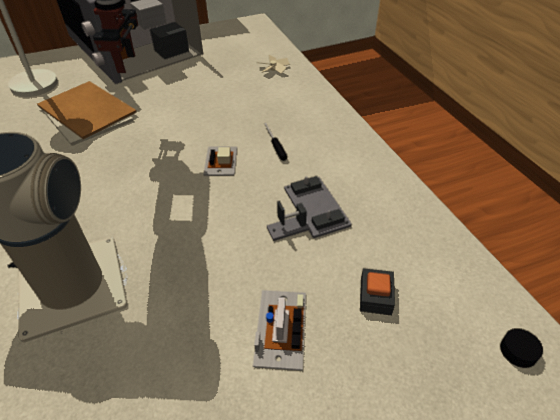

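Scene view: carrier at (252,152), stand at (243,255), supply board at (392,303). Side view: carrier at (281,330), stand at (310,207). Next I measure positions from the depth.

```bash
python3 - <<'E'
from h import *
for n,uv in(("scene",dict(car=(252,152),st=(243,255),sup=(392,303),tr=(177,177),sd=(325,350))),("side",dict(car=(281,330),st=(315,207),sup=(221,160),tr=(378,290)))):
    z=np.load(n+'0.npz');C=z['C']
    for k,(u,v) in uv.items(): print(n,k,C[v,u].round(0))
    for k,r in(("car",130),("st",190)):
        u,v=uv[k];c=C[v,u]
        m=np.hypot(C[...,0]-c[0],C[...,1]-c[1])<r
        P=C[m]
        for lo,hi in((2,9),(9,15),(26,33),(40,58),(58,70),(85,100)):
            Q=P[(P[:,2]>lo)&(P[:,2]<hi)]
            if len(Q)>8:
                (cx,cy),wh,a=cv2.minAreaRect(Q[:,:2].astype(np.float32));print(n,k,lo,hi,len(Q),np.round([cx,cy,*wh,a],1), Q.mean(0).round(1))
E
```

```text
scene car [ 419. -257.   31.]
scene st [628.  22.   9.]
scene sup [468. 315.  38.]
scene tr [ 639. -269.   40.]
scene sd [633. 309.  22.]
scene car 2 9 1059 [ 417.1 -258.6  250.7  250.5   21.9] [ 410.7 -260.6    5.2]
scene car 9 15 187 [ 405.3 -275.7  165.3   95.5   63.4] [ 411.3 -271.9   11.7]
scene car 26 33 38 [ 391.1 -294.5   89.1   93.5   72.4] [ 382.7 -290.9   29.1]
scene car 40 58 39 [ 405.3 -278.6   56.9   14.4   63.4] [ 414.1 -264.4   49.4]
scene car 58 70 86 [ 401.4 -286.5   72.2   14.5   62.4] [ 403.1 -283.7   64.2]
scene st 2 9 1068 [630.2  21.4 368.1 374.2   3.7] [618.6  53.    3.5]
scene st 9 15 2659 [579.9  14.  201.  208.9  89.2] [613.7  13.3  11.9]
scene st 26 33 866 [612.2  12.8 177.3 113.5  89. ] [628.2  18.9  29.7]
scene st 40 58 245 [570.1  16.4 147.9 129.1  88.5] [561.9 -10.9  49.7]
scene st 58 70 137 [538.7 -31.2  34.8  66.6  89.1] [548.4 -29.5  64.6]
scene st 85 100 72 [507.5 -30.9  10.5  37.2   1.8] [508.9 -30.1  92.9]
side car [ 392. -322.   51.]
side st [623.   1.  10.]
side sup [446. 272.  23.]
side tr [ 619. -317.   56.]
side car 2 9 2740 [ 389.7 -321.5  249.9  253.2    7.4] [ 391.4 -308.7    5.3]
side car 9 15 381 [ 400.6 -293.3  169.1   98.6   63.7] [ 401.7 -299.7   11.9]
side car 26 33 52 [ 391.9 -299.7   80.8   99.7   72.2] [ 372.6 -312.4   30.1]
side car 40 58 47 [ 407.7 -296.2   68.7   13.3   51.2] [ 395.4 -311.3   49.2]
side car 58 70 213 [ 403.7 -290.8   72.3   14.    63.2] [ 402.6 -293.2   63.8]
side st 2 9 1259 [625.9   2.2 371.9 370.9  77.2] [615.7 -17.9   3.5]
side st 9 15 1680 [582.9  10.1 203.  207.5  88.8] [601.7  -9.8  12. ]
side st 26 33 554 [615.    9.5 179.2 114.   88.6] [628.3  -2.7  29.8]
side st 40 58 166 [571.2   9.6 148.1 128.4  88.6] [559.  -26.9  50.2]
side st 58 70 101 [539.7 -35.2  68.6  34.9   0.6] [551.7 -38.6  64.6]
side st 85 100 54 [510.5 -34.5  36.9   8.5  89.9] [509.4 -36.1  93.1]
```

```bash
cat >> h.py <<'E'
def plan(wps,pose=None):
    "wps: list of (x,y,z,tool-y angle deg); prints row starts, one call each, tool down"
    o=ctrl.get_obs()
    if pose is None: p=np.array(o["ee_pos"]);R=Rn.from_rotvec(o["orientation"])
    else: p,R=pose
    for x,y,z,a in wps:
        a=np.radians(a);ty=np.array([np.cos(a),np.sin(a),0]);tz=np.array([0,0,-1.]);T=Rn.from_matrix(np.c_[np.cross(ty,tz),ty,tz])
        q=np.array([x,y,z]);rv=(R.inv()*T).as_rotvec()/1.5;s=R.inv().apply(q-p)/200
        print(np.r_[rv,s].round(4).tolist(), "rows>=",int(max(np.ceil(np.linalg.norm(s)*200/62.5),np.ceil(np.linalg.norm(rv)*1.5/np.radians(10.7)))))
        p,R=q,T
E
python3 -c "
from h import *
plan([(370,390,220,35),(460,215,220,15),(500,30,220,0),(470,-150,220,-15),(400,-288,200,-27)])"
```

```text
[-0.0009, 0.0002, 0.3441, -0.8337, -0.5671, -0.1007] rows>= 4
[0.0, 0.0, 0.2327, -0.9749, -0.1333, 0.0] rows>= 4
[0.0, 0.0, 0.1745, -0.9452, -0.0462, 0.0] rows>= 4
[0.0, 0.0, 0.1745, -0.9, -0.15, 0.0] rows>= 3
[0.0, 0.0, 0.1396, -0.7571, -0.1595, 0.1] rows>= 3
```

>>> servo_tool(
  rows=[
    [0,0,0.344,-0.834,-0.567,-0.1,87],
    [0,0,0.344,-0.834,-0.567,-0.1,87],
    [0,0,0.344,-0.834,-0.567,-0.1,87],
    [0,0,0.344,-0.834,-0.567,-0.1,87],
    [0,0,0.344,-0.834,-0.567,-0.1,87],
  ],
)

```text
t: 0.72
ee_pos: [370.6, 390.2, 220.4]
orientation: [-1.451, -2.786, -0.001]
ft_force: [0.1, 0.8, 0.2]
width: 86.8
grasp_force: 0.0
```

>>> servo_tool(
  rows=[
    [0,0,0.233,-0.975,-0.133,0,87],
    [0,0,0.233,-0.975,-0.133,0,87],
    [0,0,0.233,-0.975,-0.133,0,87],
    [0,0,0.233,-0.975,-0.133,0,87],
  ],
)

```text
t: 1.23
ee_pos: [461.4, 214.4, 220.1]
orientation: [-1.914, -2.491, 0.0]
ft_force: [0.1, -0.5, 0.0]
width: 87.0
grasp_force: 0.0
```

>>> servo_tool(
  rows=[
    [0,0,0.175,-0.945,-0.046,0,87],
    [0,0,0.175,-0.945,-0.046,0,87],
    [0,0,0.175,-0.945,-0.046,0,87],
    [0,0,0.175,-0.945,-0.046,0,87],
    [0,0,0.175,-0.945,-0.046,0,87],
  ],
)

```text
t: 1.85
ee_pos: [500.4, 32.0, 220.1]
orientation: [-2.221, -2.221, -0.0]
ft_force: [-0.9, 1.0, -0.7]
width: 86.8
grasp_force: 0.0
```

>>> servo_tool(
  rows=[
    [0,0,0,0.1,0.5,-0.5,87],
    [0,0,0,0.1,0.5,-0.5,87],
    [0,0,0,0.1,0.5,-0.5,87],
    [0,0,0,0.1,0.5,-0.5,87],
  ],
)

```text
t: 2.35
ee_pos: [601.1, 53.4, 320.9]
orientation: [2.218, 2.224, 0.002]
ft_force: [-0.6, -0.2, -0.2]
width: 87.1
grasp_force: 0.0
```

```bash
python3 - <<'E'
from h import *
print(ctrl.get_obs()["ee_pos"])
ci,p,d=snap("wrist","w1.png");C=cloud(ci,d);np.savez('w1.npz',C=C,p=p,d=d)
print(-np.array(ci["R"]).T@ci["t"],np.array(ci["R"])[2])
P=C[d>0]
for lo,hi in((9,15),(28,32),(34,49),(60,70),(85,100)):
    m=((C[...,2]>lo)&(C[...,2]<hi)&(abs(C[...,1])<160)&(C[...,0]>450)&(d>0)).astype(np.uint8)
    n,L,S,_=cv2.connectedComponentsWithStats(m)
    for i in range(1,n):
        if S[i,4]>40:
            Q=C[L==i];(cx,cy),wh,a=cv2.minAreaRect(Q[:,:2].astype(np.float32));print(lo,hi,S[i,4],np.round([cx,cy,*wh,a],1),Q.mean(0).round(1))
E
```

```text
[601.08885907  53.41018792 320.90395479]
[599.64093783 134.46962463 505.61934609] [-3.39153253e-06 -2.96577081e-01 -9.55008919e-01]
9 15 6633 [579.4  10.2 200.5 208.   89.3] [611.8  11.   12.3]
9 15 61 [527.  -57.    4.9  42.5  89.4] [529.1 -56.4  12.5]
28 32 1086 [629.4  79.5  34.3  79.9  89.1] [629.2  79.9  30.2]
28 32 891 [627.6 -59.8  34.2  80.2  89.8] [627.  -59.4  30.3]
34 49 49 [6.289e+02 8.040e+01 1.330e+01 1.290e+01 1.000e-01] [628.2  81.4  43.9]
34 49 48 [569.1 -30.5  13.4  34.2  26. ] [566.4 -24.1  43.8]
60 70 239 [562.9 -34.4  34.2  15.4  88.1] [562.9 -33.4  66.2]
85 100 175 [507.3 -33.3  35.    8.4  89.7] [508.  -32.1  94.7]
```

View pics/w1.png

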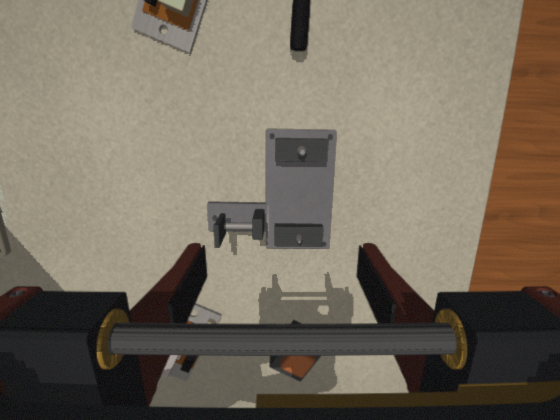

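The wrist view shows the stand: dowels at (302,152) and (299,238), tab at (219,230). The stand is at about (628,10) with yaw about -0.013. Now the same kind of look at the carrier.

```bash
python3 -c "
from h import *
plan([(530,-100,310,-14),(398,-238,300,-27.2)])"
```

```text
[-0.0007, -0.0001, 0.1644, -0.763, -0.3503, 0.0486] rows>= 3
[0.0, 0.0, 0.1536, -0.8292, -0.4735, 0.05] rows>= 4
```

>>> servo_tool(
  rows=[
    [0,0,0.164,-0.763,-0.35,0.05,87],
    [0,0,0.164,-0.763,-0.35,0.05,87],
    [0,0,0.164,-0.763,-0.35,0.05,87],
    [0,0,0.164,-0.763,-0.35,0.05,87],
  ],
)

```text
t: 2.9
ee_pos: [527.6, -102.9, 309.0]
orientation: [-2.479, -1.927, 0.003]
ft_force: [0.8, -0.5, -0.0]
width: 87.1
grasp_force: 0.0
```

>>> servo_tool(
  rows=[
    [0,0,0.154,-0.829,-0.474,0.05,87],
    [0,0,0.154,-0.829,-0.474,0.05,87],
    [0,0,0.154,-0.829,-0.474,0.05,87],
    [0,0,0.154,-0.829,-0.474,0.05,87],
    [0,0,0.154,-0.829,-0.474,0.05,87],
    [0,0,0.154,-0.829,-0.474,0.05,87],
  ],
)

```text
t: 3.65
ee_pos: [398.8, -238.4, 300.2]
orientation: [-2.682, -1.635, -0.001]
ft_force: [0.7, -0.5, 0.2]
width: 87.3
grasp_force: 0.0
```

```bash
python3 - <<'E'
from h import *
o=ctrl.get_obs();print(o["ee_pos"],o["orientation"])
ci,p,d=snap("wrist","w2.png");C=cloud(ci,d);np.savez('w2.npz',C=C,p=p,d=d)
for lo,hi in((3.5,9),(30,38),(60,70)):
    m=((C[...,2]>lo)&(C[...,2]<hi)&(np.hypot(C[...,0]-402,C[...,1]+288)<120)&(d>0)).astype(np.uint8)
    n,L,S,_=cv2.connectedComponentsWithStats(m)
    for i in range(1,n):
        if S[i,4]>15:
            Q=C[L==i];(cx,cy),wh,a=cv2.minAreaRect(Q[:,:2].astype(np.float32));print(lo,hi,S[i,4],np.round([cx,cy,*wh,a],1),Q.mean(0).round(1))
E
```

```text
[ 398.79704406 -238.40958032  300.2361542 ] [-2.68208003e+00 -1.63522016e+00 -5.21369044e-04]
3.5 9 4386 [ 401.1 -289.8  180.5  100.1   63.2] [ 400.5 -280.8    6.8]
30 38 96 [ 340.7 -309.4   30.2    6.3   62.2] [ 341.  -309.1   34.5]
60 70 484 [ 401.1 -289.7   70.6   13.    63.6] [ 401.5 -288.5   65.4]
```

View pics/w2.png

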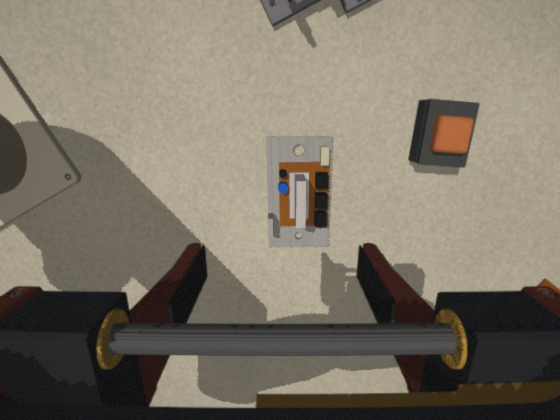

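Carrier at (401,-290), yaw -26.8°, large hole (299,150), small hole (299,236), lug on the left at (271,226) as expected. Going down to grasp.

```bash
python3 -c "
from h import *
plan([(401.2,-289.7,110,-26.8),(401.2,-289.7,32,-26.8)])"
```

```text
[-0.0001, -0.0002, -0.0052, -0.2225, 0.1282, 0.9511] rows>= 4
[0.0, 0.0, 0.0, 0.0, 0.0, 0.39] rows>= 2
```

>>> servo_tool(
  rows=[
    [0,0,-0.005,-0.2225,0.128,0.5,87],
    [0,0,-0.005,-0.2225,0.128,0.951,87],
    [0,0,-0.005,-0.2225,0.128,0.951,87],
    [0,0,-0.005,-0.2225,0.128,0.951,87],
    [0,0,-0.005,-0.2225,0.128,0.951,87],
    [0,0,-0.005,-0.2225,0.128,0.951,87],
  ],
)

```text
t: 4.45
ee_pos: [401.7, -291.6, 112.4]
orientation: [2.674, 1.642, 0.002]
ft_force: [-0.6, -0.3, -0.0]
width: 86.6
grasp_force: 0.0
```

>>> servo_tool(
  rows=[
    [0,0,0,0,0,0.13,70],
    [0,0,0,0,0,0.26,70],
    [0,0,0,0,0,0.39,70],
    [0,0,0,0,0,0.39,70],
    [0,0,0,0,0,0.39,70],
  ],
)

```text
t: 5.08
ee_pos: [401.2, -291.7, 34.0]
orientation: [2.676, 1.641, 0.002]
ft_force: [0.3, 0.3, -1.2]
width: 69.9
grasp_force: 0.0
```

>>> servo_tool(
  rows=[
    [0,0,0,0,0,0,40],
    [0,0,0,0,0,0,22],
    [0,0,0,0,0,0,14],
    [0,0,0,0,0,0,0],
    [0,0,0,0,0,0,0],
    [0,0,0,0,0,0,0],
    [0,0,0,0,0,0,0],
    [0,0,0,0,0,0,0],
  ],
)

```text
t: 6.08
ee_pos: [400.5, -291.4, 32.2]
orientation: [2.677, 1.642, 0.001]
ft_force: [1.8, -2.2, -0.4]
width: 13.7
grasp_force: 30.0
```

```bash
python3 -c "
from h import *
plan([(400.5,-291.4,160,-26.9),(520,-140,160,-14),(628.4,8.2,160,-0.74)])"
```

```text
[0.0007, 0.0001, -0.0007, -0.0002, 0.0006, -0.6388] rows>= 3
[0.0, 0.0, -0.1501, 0.9454, 0.1904, 0.0] rows>= 4
[0.0, 0.0, -0.1543, 0.8501, 0.3466, 0.0] rows>= 3
```

>>> servo_tool(
  rows=[
    [0,0,0,0,0,-0.05,0],
    [0,0,0,0,0,-0.15,0],
    [0,0,0,0,0,-0.3,0],
    [0,0,0,0,0,-0.45,0],
    [0,0,0,0,0,-0.58,0],
    [0,0,0,0,0,-0.64,0],
    [0,0,0,0,0,-0.64,0],
  ],
)

```text
t: 6.95
ee_pos: [399.8, -290.9, 160.5]
orientation: [2.678, 1.642, 0.0]
ft_force: [-0.4, 0.8, -5.8]
width: 14.1
grasp_force: 30.0
```

>>> servo_tool(
  rows=[
    [0,0,-0.02,0.1,0.02,0,0],
    [0,0,-0.05,0.3,0.06,0,0],
    [0,0,-0.08,0.5,0.1,0,0],
    [0,0,-0.11,0.7,0.14,0,0],
    [0,0,-0.14,0.87,0.175,0,0],
    [0,0,-0.15,0.945,0.19,0,0],
    [0,0,-0.15,0.945,0.19,0,0],
  ],
)

```text
t: 7.82
ee_pos: [519.0, -139.2, 159.1]
orientation: [-2.474, -1.933, 0.002]
ft_force: [-0.1, -0.4, -4.5]
width: 13.6
grasp_force: 30.0
```

>>> servo_tool(
  rows=[
    [0,0,-0.02,0.1,0.04,0,0],
    [0,0,-0.05,0.27,0.11,0,0],
    [0,0,-0.08,0.45,0.18,0,0],
    [0,0,-0.11,0.63,0.25,0,0],
    [0,0,-0.14,0.78,0.32,0,0],
    [0,0,-0.154,0.85,0.347,0,0],
    [0,0,-0.154,0.85,0.347,0,0],
    [0,0,-0.154,0.85,0.347,0,0],
  ],
)

```text
t: 8.82
ee_pos: [627.2, 7.3, 159.9]
orientation: [-2.238, -2.203, 0.002]
ft_force: [-0.5, -1.2, -5.3]
width: 14.0
grasp_force: 30.0
```

```bash
python3 - <<'E'
from h import *
o=ctrl.get_obs();print(o["t"],o["ee_pos"],o["orientation"],o["width"],o["ft_force"])
plan([(628.4,8.2,100,-0.74)])
for n in("scene","side"):
    ci,p,d=snap(n);C=cloud(ci,d);np.savez(n+'1.npz',C=C,p=p)
    for nm,Z,lo,hi in(("plate",131,131,139),):
        Q=C[(C[...,2]>lo)&(C[...,2]<hi)&(np.hypot(C[...,0]-628,C[...,1]-10)<110)]
        # plane + rect
        A=np.c_[Q[:,:2]-[628,10],np.ones(len(Q))];s=np.linalg.lstsq(A,Q[:,2],rcond=None)[0]
        (cx,cy),wh,a=cv2.minAreaRect(Q[:,:2].astype(np.float32));print(n,len(Q),s.round(4),np.round([cx,cy,*wh,a],1))
    u,v=proj(ci,[628,10,100])[0].astype(int);print(u,v)
    cv2.imwrite(f'pics/{n}1.png',cv2.resize(cv2.cvtColor(p[v-90:v+90,u-110:u+110],cv2.COLOR_RGB2BGR),None,fx=3,fy=3))
E
```

```text
8.825 [627.17562954   7.25515685 159.86262432] [-2.23827323e+00 -2.20349411e+00  1.93461884e-03] 14.043611306677427 [-0.45622082 -1.18550794 -5.34334735]
[-0.0009, 0.0003, -0.0018, 0.0049, 0.0065, 0.2993] rows>= 1
scene 1690 [5.20000e-03 4.00000e-04 1.34002e+02] [625.3  12.2 183.4 101.3  89.1]
238 223
side 1087 [ 3.700000e-03 -3.000000e-04  1.343404e+02] [627.9   9.1 182.9 100.5  89.3]
316 179
```

View pics/side1.png

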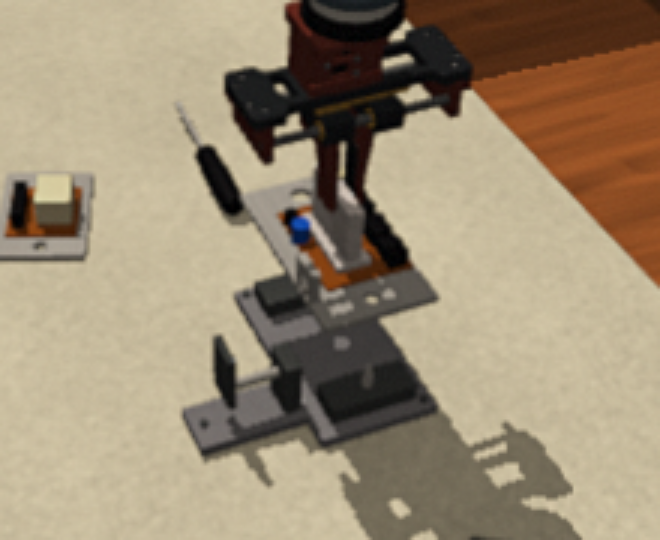

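Side view: carrier held level over the stand, small-hole end near (350,290), thin dowel at (368,375). Lowering to just above the dowels for a closer comparison.

>>> servo_tool(
  rows=[
    [0,0,0,0.005,0.01,0.1,0],
    [0,0,0,0.005,0.01,0.2,0],
    [0,0,0,0.005,0.01,0.3,0],
    [0,0,0,0.005,0.01,0.325,0],
    [0,0,0,0.005,0.01,0.325,0],
    [0,0,0,0.005,0.01,0.325,0],
  ],
)

```text
t: 9.68
ee_pos: [630.9, 9.3, 95.8]
orientation: [2.237, 2.205, 0.001]
ft_force: [-0.0, -0.3, -5.0]
width: 13.8
grasp_force: 30.0
```

```bash
python3 - <<'E'
from h import *
o=ctrl.get_obs();print(o["t"],o["ee_pos"],o["orientation"],o["width"],o["ft_force"]);tz=o["ee_pos"][2]
def rects(C,lo,hi,c,r):
    m=((C[...,2]>lo)&(C[...,2]<hi)&(np.hypot(C[...,0]-c[0],C[...,1]-c[1])<r)).astype(np.uint8)
    n,L,S,_=cv2.connectedComponentsWithStats(m)
    for i in range(1,n):
        if S[i,4]>30:
            Q=C[L==i];(cx,cy),wh,a=cv2.minAreaRect(Q[:,:2].astype(np.float32));print('   ',S[i,4],np.round([cx,cy,*wh,a],1),Q.mean(0).round(1))
for n in("scene","side"):
    C0=np.load(n+'0.npz')['C']
    print(n,'rests');rects(C0,28.5,32,(640,10),95); 
    print('block');rects(C0,63,69,(563,-34),30); print('base');rects(C0,9,15,(580,10),140)
    ci,p,d=snap(n);C=cloud(ci,d);np.savez(n+'2.npz',C=C,p=p)
    u=tz-32.2
    print('plate');rects(C,u+3,u+9,(629,10),110);print('lug');rects(C,u+31,u+37,(584,-35),25);print('sink');rects(C,u+61,u+69,(629,10),45)
    u,v=proj(ci,[628,0,60])[0].astype(int)
    if n=='side': cv2.imwrite(f'pics/{n}2.png',cv2.resize(cv2.cvtColor(p[v-70:v+70,u-90:u+90],cv2.COLOR_RGB2BGR),None,fx=4,fy=4))
E
```

```text
9.675 [630.86319545   9.27446471  95.80652185] [2.23674505e+00 2.20473516e+00 1.42736861e-03] 13.810622601066656 [-0.04271596 -0.30545033 -4.96265683]
scene rests
    283 [628.  -57.3  36.3  79.5  89.7] [629.3 -56.7  30.1]
    322 [6.291e+02 8.220e+01 7.860e+01 3.600e+01 5.000e-01] [630.4  82.9  30.1]
block
    77 [563.1 -31.7  34.   15.5  85.8] [563.8 -31.1  65.6]
base
    2647 [579.8  13.9 200.9 208.9  89.3] [613.4  13.   11.9]
plate
    1523 [629.2  13.4 183.9 101.7  89.6] [632.8  35.5  69.7]
lug
sink
    156 [629.6  25.2  49.6  31.   89.5] [630.2  26.1 128.3]
side rests
    157 [6.323e+02 7.760e+01 8.060e+01 3.800e+01 2.000e-01] [631.   78.   30.2]
    206 [630.6 -60.7  35.2  79.   88.8] [630.5 -62.4  30.3]
block
    58 [ 5.66e+02 -3.49e+01  1.59e+01  3.24e+01  1.00e-01] [565.2 -35.5  65.6]
base
    1671 [583.    9.5 201.6 207.4  88.7] [601.3  -9.8  12. ]
plate
    932 [632.3  10.8 183.7 102.2  88.9] [620.1 -10.5  70. ]
lug
    32 [586.3 -32.7  33.7   9.5  87.6] [586.6 -32.2  97.1]
sink
    92 [630.8  -2.2  28.7  43.3  15.5] [631.   -3.3 128.8]
```

View pics/side2.png

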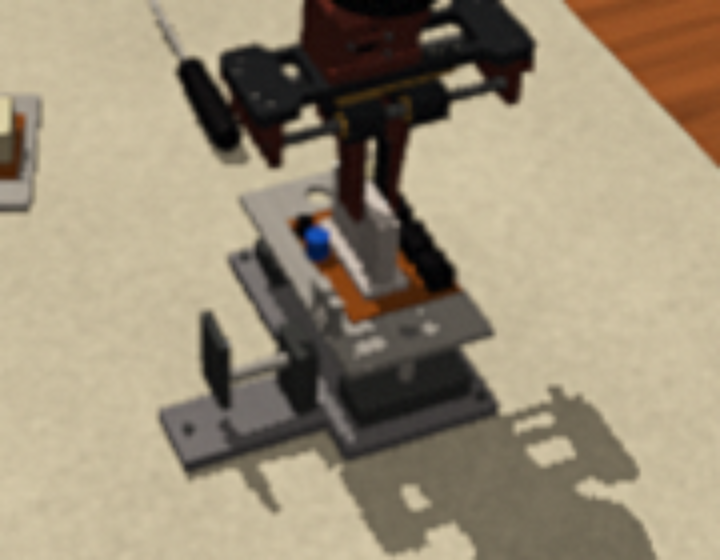

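Side view: carrier hangs level just above the dowels, thin dowel at (407,368) just under the small hole (412,330). It reads about 1 mm too far in +x and +y. Correcting and lowering slowly while watching the force.

>>> servo_tool(
  rows=[
    [0,0,0,-0.0055,-0.0055,0,0],
    [0,0,0,-0.0055,-0.0055,0.02,0],
    [0,0,0,-0.0055,-0.0055,0.04,0],
    [0,0,0,-0.0055,-0.0055,0.06,0],
    [0,0,0,-0.0055,-0.0055,0.075,0],
    [0,0,0,-0.0055,-0.0055,0.085,0],
    [0,0,0,-0.0055,-0.0055,0.085,0],
  ],
)

```text
t: 10.65
ee_pos: [629.0, 8.2, 78.0]
orientation: [-2.237, -2.205, 0.0]
ft_force: [0.7, 0.2, -6.0]
width: 13.5
grasp_force: 30.0
```

```bash
python3 -c "
from h import *
o=ctrl.get_obs();print(o['ee_pos'],o['ft_force'],o['moment'],o['width'])"
```

```text
[628.98419004   8.16125791  77.97375375] [ 0.70511256  0.2392522  -5.98964173] [-0.0620499   0.09485566 -0.01803457] 13.465660792440378
```

>>> servo_tool(
  rows=[
    [0,0,0,0,0,0.01,0],
    [0,0,0,0,0,0.02,0],
    [0,0,0,0,0,0.03,0],
    [0,0,0,0,0,0.03,0],
  ],
)

```text
t: 11.15
ee_pos: [629.3, 8.1, 72.1]
orientation: [2.237, 2.205, 0.0]
ft_force: [1.1, -0.8, -5.7]
width: 13.6
grasp_force: 30.0
```

```bash
python3 -c "
from h import *
o=ctrl.get_obs();print(o['ee_pos'],o['ft_force'],o['moment'],o['width'])"
```

```text
[629.27910834   8.06030625  72.09494141] [ 1.11543985 -0.75338328 -5.7420756 ] [-0.24235427 -0.15327519  0.02259694] 13.60731384416756
```

>>> servo_tool(
  rows=[
    [0,0,0,0,0,0.01,0],
    [0,0,0,0,0,0.02,0],
    [0,0,0,0,0,0.03,0],
    [0,0,0,0,0,0.037,0],
    [0,0,0,0,0,0.042,0],
    [0,0,0,0,0,0.042,0],
  ],
)

```text
t: 11.9
ee_pos: [629.2, 8.1, 63.7]
orientation: [2.237, 2.205, 0.0]
ft_force: [1.1, -1.8, -5.2]
width: 13.7
grasp_force: 30.0
```

>>> servo_tool(
  rows=[
    [0,0,0,0,0,0.004,0],
    [0,0,0,0,0,0.007,0],
    [0,0,0,0,0,0.007,0],
  ],
)

```text
t: 12.28
ee_pos: [629.3, 8.0, 62.5]
orientation: [2.237, 2.205, 0.0]
ft_force: [2.1, -1.5, -4.4]
width: 14.2
grasp_force: 30.0
```

```bash
python3 -c "
from h import *
o=ctrl.get_obs();print(o['ee_pos'],o['ft_force'],o['moment'],o['width'])"
```

```text
[629.29099069   7.97985376  62.50818086] [ 2.14296133 -1.49764237 -4.4380179 ] [-0.46011961 -0.26987087  0.06143457] 14.156186498805358
```

>>> servo_tool(
  rows=[
    [0,0,0,0,0,0.002,0],
    [0,0,0,0,0,0.004,0],
    [0,0,0,0,0,0.004,0],
  ],
)

```text
t: 12.65
ee_pos: [629.4, 7.9, 62.3]
orientation: [2.237, 2.205, 0.0]
ft_force: [-0.4, -3.7, 5.8]
width: 14.0
grasp_force: 30.0
```

>>> servo_tool(
  rows=[
    [0,0,0,0,0,0.002,0],
    [0,0,0,0,0,0.004,0],
    [0,0,0,0,0,0.004,0],
  ],
)

```text
t: 13.02
ee_pos: [629.4, 7.9, 62.2]
orientation: [2.237, 2.205, 0.001]
ft_force: [-3.3, -3.8, 12.2]
width: 13.9
grasp_force: 30.0
```

```bash
python3 - <<'E'
from h import *
o=ctrl.get_obs();print(o['ee_pos'],o['ft_force'],o['moment'],o['width'])
for n in("scene","side"):
    ci,p,d=snap(n);C=cloud(ci,d)
    Q=C[(C[...,2]>33.5)&(C[...,2]<38.5)&(np.hypot(C[...,0]-630,C[...,1]-10)<108)&(C[...,0]>575)]
    A=np.c_[Q[:,:2]-[629,10],np.ones(len(Q))];s=np.linalg.lstsq(A,Q[:,2],rcond=None)[0]
    print(n,len(Q),s.round(4),np.median(Q[:,2]))
E
```

```text
[629.41071729   7.92216531  62.22868299] [-3.25243719 -3.81913652 12.21866251] [-0.73260276  0.65279709  0.07668624] 13.850004375404618
scene 1357 [3.20000e-03 5.00000e-04 3.60724e+01] 36.114644611785785
side 791 [1.30000e-03 4.00000e-04 3.61958e+01] 36.20343965184284
```

Seated flat: plate top 36 mm, tilt about 0. Releasing.

>>> servo_tool(
  rows=[
    [0,0,0,0,0,0,18],
    [0,0,0,0,0,0,30],
    [0,0,0,0,0,0,45],
    [0,0,0,0,0,0,45],
    [0,0,0,0,0,-0.1,45],
    [0,0,0,0,0,-0.25,45],
    [0,0,0,0,0,-0.4,45],
    [0,0,0,0,0,-0.4,45],
  ],
)

```text
t: 14.12
ee_pos: [631.3, 8.1, 144.5]
orientation: [2.234, 2.202, 0.007]
ft_force: [-0.6, 0.9, 0.6]
width: 44.9
grasp_force: 0.0
```

```bash
python3 - <<'E'
from h import *
o=ctrl.get_obs();print(o['ee_pos'],o['ft_force'],o['moment'],o['width'])
plan([(470,-35,140,-0.74),(470,-35,72,-.74)])
for n in("scene","side"):
    ci,p,d=snap(n);C=cloud(ci,d)
    Q=C[(C[...,2]>33.5)&(C[...,2]<38.5)&(np.hypot(C[...,0]-630,C[...,1]-10)<108)&(C[...,0]>575)]
    A=np.c_[Q[:,:2]-[629,10],np.ones(len(Q))];s=np.linalg.lstsq(A,Q[:,2],rcond=None)[0]
    print(n,len(Q),s.round(4),np.median(Q[:,2]))
E
```

```text
[631.32600474   8.1388728  144.53839231] [-0.5769118   0.87959453  0.63753663] [-0.11191303  0.07188873 -0.01626264] 44.87207033570227
[0.0042, -0.0001, -0.0011, -0.2274, -0.8035, 0.0176] rows>= 3
[0.0, 0.0, 0.0, 0.0, 0.0, 0.34] rows>= 2
scene 1422 [2.90000e-03 1.10000e-03 3.60321e+01] 36.004896910145
side 790 [4.0000e-04 1.3000e-03 3.6179e+01] 36.13099469276628
```

>>> servo_tool(
  rows=[
    [0,0,0,-0.217,-0.8,0,0],
    [0,0,0,-0.217,-0.8,0,0],
    [0,0,0,-0.217,-0.8,0,0],
    [0,0,0,-0.217,-0.8,0,0],
    [0,0,0,-0.217,-0.8,0,0],
    [0,0,0,-0.217,-0.8,0,0],
  ],
)

```text
t: 14.98
ee_pos: [469.8, -32.8, 140.7]
orientation: [2.237, 2.205, 0.001]
ft_force: [-0.0, 0.1, -0.0]
width: 0.7
grasp_force: 0.0
```

>>> servo_tool(
  rows=[
    [0,0,0,0,0,0.17,0],
    [0,0,0,0,0,0.34,0],
    [0,0,0,0,0,0.34,0],
    [0,0,0,0,0,0.34,0],
    [0,0,0,0,0,0.34,0],
    [0,0,0,0,0,0.34,0],
  ],
)

```text
t: 15.72
ee_pos: [469.3, -33.0, 73.7]
orientation: [2.236, 2.204, 0.002]
ft_force: [1.1, 0.8, 0.0]
width: 0.6
grasp_force: 0.0
```

>>> servo_tool(
  rows=[
    [0,0,0,0,0.03,0,0],
    [0,0,0,0,0.06,0,0],
    [0,0,0,0,0.09,0,0],
    [0,0,0,0,0.12,0,0],
    [0,0,0,0,0.12,0,0],
  ],
)

```text
t: 16.35
ee_pos: [493.1, -33.3, 72.7]
orientation: [2.237, 2.205, 0.0]
ft_force: [-0.1, -0.6, -0.3]
width: 0.7
grasp_force: 0.0
```

```bash
cat > b.py <<'E'
from h import *
o=ctrl.get_obs();print(o['t'],o['ee_pos'],o['ft_force'],o['width'])
for n in("scene","side"):
    ci,p,d=snap(n);C=cloud(ci,d)
    for c in (C,np.load(n+'0.npz')['C']):
        Q=c[(c[...,2]>82)&(c[...,2]<100)&(abs(c[...,1]+34)<24)&(c[...,0]>480)&(c[...,0]<580)]
        print(n,len(Q),np.percentile(Q[:,0],[2,50,98]).round(1),np.percentile(Q[:,1],[2,98]).round(1))
E
python3 b.py
```

```text
16.35 [493.07281457 -33.27975572  72.71926148] [-0.07723673 -0.59174251 -0.33751845] 0.6915238876641796
scene 100 [487.8 509.4 512.2] [-47.6 -12.8]
scene 84 [503.  510.2 512.3] [-48.5 -12.9]
side 53 [485.7 508.1 514.1] [-52.3 -24.6]
side 62 [506.3 509.  514.4] [-52.7 -17.7]
```

>>> servo_tool(
  rows=[
    [0,0,0,0,0.025,0,0],
    [0,0,0,0,0.05,0,0],
    [0,0,0,0,0.075,0,0],
    [0,0,0,0,0.1,0,0],
    [0,0,0,0,0.1,0,0],
  ],
)

```text
t: 17.08
ee_pos: [513.2, -33.6, 72.8]
orientation: [2.237, 2.205, 0.001]
ft_force: [0.1, 0.1, -0.9]
width: 0.4
grasp_force: 0.1
```

```bash
python3 b.py
```

```text
17.075 [513.24136254 -33.60255775  72.80117684] [ 0.12271988  0.0855273  -0.86493241] 0.4331779471040033
scene 99 [509.3 525.  528.3] [-47.4 -12.6]
scene 84 [503.  510.2 512.3] [-48.5 -12.9]
side 40 [505.9 524.3 530.5] [-53.4 -30.3]
side 62 [506.3 509.  514.4] [-52.7 -17.7]
```

>>> servo_tool(
  rows=[
    [0,0,0,0,0.025,0,0],
    [0,0,0,0,0.05,0,0],
    [0,0,0,0,0.075,0,0],
    [0,0,0,0,0.1,0,0],
    [0,0,0,0,0.105,0,0],
    [0,0,0,0,0.105,0,0],
  ],
)

```text
t: 17.92
ee_pos: [533.9, -33.9, 72.8]
orientation: [2.237, 2.205, 0.001]
ft_force: [-0.4, 0.7, 0.1]
width: 0.5
grasp_force: 0.4
```

>>> servo_tool(
  rows=[
    [0,0,0,0,0.005,0,0],
    [0,0,0,0,0.01,0,0],
    [0,0,0,0,0.01,0,0],
  ],
)

```text
t: 18.3
ee_pos: [535.5, -33.9, 72.8]
orientation: [-2.237, -2.205, 0.0]
ft_force: [-2.1, 0.4, 0.7]
width: 0.6
grasp_force: 1.0
```

>>> servo_tool(
  rows=[
    [0,0,0,0,0.005,0,0],
    [0,0,0,0,0.01,0,0],
    [0,0,0,0,0.01,0,0],
  ],
)

```text
t: 18.68
ee_pos: [537.6, -33.9, 72.8]
orientation: [2.237, 2.205, 0.0]
ft_force: [-2.5, 0.6, 0.9]
width: 0.3
grasp_force: 0.9
```

```bash
python3 b.py
```

```text
18.675 [537.60258526 -33.92750715  72.77339109] [-2.48871468  0.56069526  0.94340363] 0.32585566648494463
scene 101 [530.4 549.  552.8] [-47.1 -13.7]
scene 84 [503.  510.2 512.3] [-48.5 -12.9]
side 43 [530.6 548.2 554.4] [-52.8 -30.4]
side 62 [506.3 509.  514.4] [-52.7 -17.7]
```

Bolt is at about 44 mm; pushing on until the stop shows in the force.

>>> servo_tool(
  rows=[
    [0,0,0,0,0.005,0,0],
    [0,0,0,0,0.01,0,0],
    [0,0,0,0,0.01,0,0],
  ],
)

```text
t: 19.15
ee_pos: [538.1, -33.9, 72.6]
orientation: [-2.236, -2.204, 0.003]
ft_force: [-6.5, -0.2, 5.3]
width: 0.2
grasp_force: 3.9
```

>>> servo_tool(
  rows=[
    [0,0,0,0,0.004,0,0],
    [0,0,0,0,0.005,0,0],
    [0,0,0,0,0.005,0,0],
  ],
)

```text
t: 19.52
ee_pos: [538.2, -33.9, 72.5]
orientation: [-2.235, -2.203, 0.005]
ft_force: [-8.7, -1.0, 6.9]
width: 0.7
grasp_force: 5.4
```

>>> servo_tool(
  rows=[
    [0,0,0,0,0.006,0,0],
    [0,0,0,0,0.012,0,0],
    [0,0,0,0,0.012,0,0],
  ],
)

```text
t: 19.9
ee_pos: [538.4, -33.9, 72.4]
orientation: [-2.233, -2.201, 0.01]
ft_force: [-15.4, -0.3, 14.3]
width: 0.4
grasp_force: 9.6
```

>>> servo_tool(
  rows=[
    [0,0,0,0,-0.1,0,0],
    [0,0,0,0,-0.25,0,0],
    [0,0,0,0,-0.25,-0.1,0],
    [0,0,0,0,-0.25,-0.4,0],
    [0,0,0,0,-0.25,-0.7,0],
    [0,0,0,0,-0.25,-0.7,0],
  ],
)

```text
t: 20.65
ee_pos: [496.9, -33.7, 217.6]
orientation: [2.231, 2.199, 0.011]
ft_force: [-0.6, -0.4, -1.3]
width: 0.4
grasp_force: 0.0
```

```bash
python3 b.py; python3 - <<'E'
from h import *
for n in("scene","side"):
    ci,p,d=snap(n);C=cloud(ci,d)
    Q=C[(C[...,2]>33.5)&(C[...,2]<38.5)&(np.hypot(C[...,0]-630,C[...,1]-10)<108)&(C[...,0]>575)]
    s=np.linalg.lstsq(np.c_[Q[:,:2]-[629,10],np.ones(len(Q))],Q[:,2],rcond=None)[0];print(s.round(4))
    Q=C[(C[...,2]>82)&(C[...,2]<100)&(abs(C[...,1]+34)<24)&(C[...,0]>480)&(C[...,0]<573)]
    print(n,np.median(Q,0).round(1))
    if n=="side":
        u,v=proj(ci,[590,0,50])[0].astype(int)
        cv2.imwrite('pics/side3.png',cv2.resize(cv2.cvtColor(p[v-55:v+55,u-70:u+70],cv2.COLOR_RGB2BGR),None,fx=5,fy=5))
E
```

```text
20.65 [496.9046239  -33.6507771  217.63080183] [-0.6374671  -0.35398477 -1.31349185] 0.4101018095017202
scene 86 [545.1 550.5 553.2] [-47.2 -14.2]
scene 84 [503.  510.2 512.3] [-48.5 -12.9]
side 62 [546.6 548.9 554. ] [-53.2 -18.7]
side 62 [506.3 509.  514.4] [-52.7 -17.7]
[3.40000e-03 8.00000e-04 3.60701e+01]
scene [550.4 -28.2  93.1]
[2.00000e-04 1.00000e-04 3.62043e+01]
side [549.5 -41.   93.7]
```

View pics/side3.png

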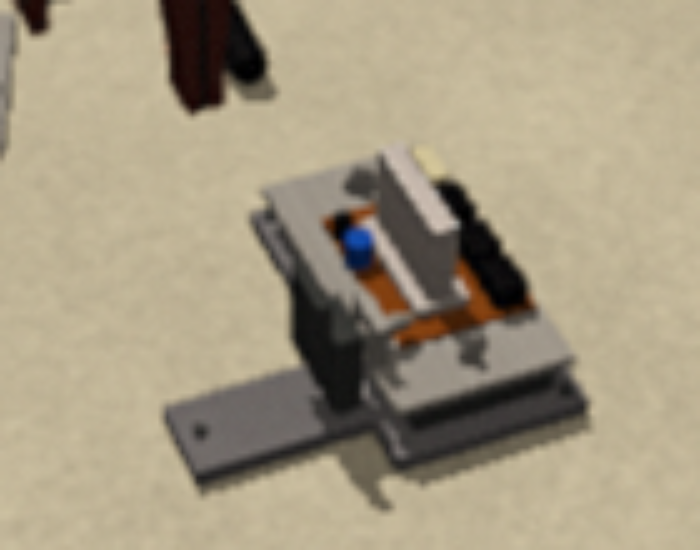

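The carrier lies flat with both dowels through (360,180) and (472,345), and the tab is against its stop next to the bearing block (325,345). Handing in.

```bash
python3 -c "
from workcell import ctrl
print(ctrl.close_job())"
```

```text
the job is handed in; nothing more can be done
None
```

The carrier is mounted flat over both dowels, the bolt is pushed to its stop through the lug, and I handed the job in after about 21 s; no verdict came back. My arm paths stayed clear of the supply board, transformer and screwdriver, though I did not measure them again at the end.

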